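Push a coated test panel home in the abrasion tester

ROBOT

A 6-joint arm with a two-finger parallel gripper is mounted at the origin on the work surface. World frame = base frame: x ahead of the robot, y to its left, z up, the work surface at z = 0. Lengths are in m, angles in rad, forces in N, time in s.
With the tool pointing down it reaches from about 0.325 to 0.9 m from the base axis. Payload 6.1 kg.
Tool frame: the origin (TCP) lies at the centre of the arm's flange, where the gripper is bolted on; the fingertips stand 182 mm ahead of it and the grasp point (between the pads) lies 164 mm ahead of it (robot.tcp_to_grasp is the distance from the TCP to the grasp point, in m); z points along the fingers, y is the line along which they close (so a half turn about z gives the same grasp; the last joint's range is limited). The gripper opens to 87 mm and grips with 3 to 60 N. Pads are 19 mm wide; open, the fingers measure 117 mm over their backs; the gripper's body (75 mm by 190 mm) begins 51 mm behind the grasp point.
Start: joints at [1.133, 0.22, 1.526, -0, 1.395, -0.126], TCP at [0.192, 0.595, 0.405] pointing down, gripper open.
Joint ranges: [-2.98, 2.98], [-0.91, 2.08], [0.09, 2.57], [-1.24, 4.39], [0.2, 2.65], [-2.68, 2.68]. Speed limits (rad/s): [2.57, 2.57, 3.01, 3.14, 3.14, 3.14].

INTERFACE

Orientations are given as a unit quaternion [w, x, y, z].
In Python, from bench import robot, eyes, order, models gives the robot as it stands.
- The arm moves only by the tool move_arm, never from a script. Its argument "motion" is text: rows parted by semicolons, each of 7 numbers parted by spaces: the shift along the tool's x, y, z in m, then the turn, a rotation vector about the tool's x, y, z in rad, then the finger opening in m, from 0 to 0.087. In form: dx dy dz wx wy wz gripper; .... A call has 1 to 20 rows; each row is the pose to reach, as a shift and turn from the pose commanded when the call began, along the tool's axes at that moment; what a row does not reach only later rows make up. A row lasts 1/8 s, in which the tool goes at most 62.5 mm and 10.7 degrees, less where a joint would pass 70% of its speed; a pose out of reach is approached as far as the arm can. A call with a gripper value outside its range is refused whole. The fingers move at their own pace and stop on an object; "squeeze" is the grip in N (left out, the last holds). Time passes only in rows, so rows that repeat a pose let the fingers close. It gives the time, the measured TCP pose, the force, the opening and the grip force at its end, in the units of the state.
- robot.get_state(): the state, without advancing time (a new reading comes with each control period).
- eyes.get_image(name): name is "scene" or "side" or "wrist"; returns the picture (384x512x3 uint8, blue, green, red); there is no depth.
- eyes.get_calibration(name): a dict with "K" (3x3 intrinsics, pixels), "k1" (the pictures are not rectified: a ray, as slopes to the right and down, at radius r is drawn at 1 + k1 r^2 times it, then the intrinsics apply), "rvec" (rotation vector, rad) and "tvec" (3), from world to camera coordinates, as OpenCV has them. Camera axes: x right, y down, z forward; pixel columns grow to the right and rows downward; lengths in m; the calibration is good to about 2 mm. A picture is of the moment at which its call begins: read the wrist's pose just before it. get_calibration takes no time and is no camera call; for the wrist camera it gives the pose at the moment of the call.
- order.sign_off(): hands the job in; it is judged then, once.
Trained networks look in the newest picture that a camera, given by its name, has taken for a name from the list of things; names that differ only in an ending like _2 or _b are one class to them, and where a whole thing is asked for, a point or a joint stands for the part that bears it (a point fixed in the world has none). Each returns a list of dicts, best first, with "conf" (0 to 1); they miss things now and then, are a little off and sometimes report something else, mostly with a low value. They report only what shows in the picture. A call takes as long as a camera call.
- models.search_frame(camera, target): "xyz" ([x, y, z] in m, in world coordinates, good to about 4 mm: the middle of the surface that is visible of it).
The state is a dict: "time": time; "q": joint angles; "joint_velocities": joint speeds; "tau": joint torques, N m; "tool_pos": TCP position; "tool_rot": TCP orientation; "force": force on the tool from outside, world axes, zero at the start; "moment": the same for the moment, N m; "opening": opening from 0.0 (shut) to 1.0 (fully open); "grasp_force": force on a finger pad.
Only numpy, scipy, OpenCV 4.12 (cv2) and the standard library are available. Lean on these libraries where they do the work, as an engineer would, in place of code of your own. Each camera call takes 0.05 s, during which the arm holds its last target. There are 200 camera calls.

TASK

Push the teal test panel flat along the tester's steel bed with the fingertips until it sits square and snug in the corner on its own side of the centre rib, touching both the rib and the back fence (the bar farther from the robot). Only push it, never lift or tip it, and leave the violet panel, the brass weight and the bottle where they are. Then take the arm clear.

Things in the scene. Friction and masses are not known exactly. Their poses are not given: they have to be found in the camera images.
- tester: low white abrasion tester, fixed, 470 x 460 mm, 80 mm high; place and yaw vary. Its top is a flat steel bed. Origin ON the bed surface (80 mm above the table) in the corner where back fence and centre rib meet. x points away from the robot, y left along the fence, z up. The bed spans x -240 to +210, y -220 to +220 mm. Fence and rib form two mirrored corners, left (+y) and right (-y).
- fence (a point): middle of the dark back fence's front face, at bed level (same point as the tester's origin). The fence is a bar 16 mm high, 300 mm long along the tester's y (-150 to +150), front face at x = 0, 16 mm thick behind it. Two raised black-and-chrome abrader heads stand behind it, from x = +100 mm on, |y| up to 85 mm, at most 140 mm above the bed.
- rib_end (a point): end of the dark centre rib nearest the robot, at bed level, 130 mm from the fence on the tester's x axis. The rib is a bar 12 mm thick (y -6 to +6 mm) and 16 mm high, running along x from here to the fence.
- teal_panel: panel to push: loose aluminium carrier topped with teal; 100 mm along its x, 90 mm along y, 18 mm high plus a 4 mm inset 84 x 74 mm top; about 0.4 kg. Origin: centre of underside. Starts on the bed left or right of the rib, clear of rib and fence, its axes within 0.3 rad of the tester's. Home: axes parallel, origin at x = -50 mm, y = +51 (left corner) or -51 mm (right) in the tester's frame.
- violet_panel: another carrier of the same size with a violet panel, loose on the bed on the other side of the rib; origin at the centre of its underside. Must not be moved.
- weight: loose brass weight, 32 mm diameter, 40 mm high, 0.1 kg, standing on the front part of the bed near its middle; origin at the centre of its underside. Must not be moved.
- bottle: loose amber bottle, 54 mm diameter, 130 mm high, standing on the table left of the tester; origin at the centre of its underside. Must not be moved.

How it is judged:
By the outcome, as a careful person would: the job done as asked, in the order asked, and still so for the second after the job is handed in, with the robot touching nothing.
It also fails if it takes over 69 s, if anything falls off the work surface, if the arm or the gripper's body presses on something with over 40 N, if the wrist force passes 120 N, or if a joint passes its speed limit or range.

## Working session

There is one attempt and no reset: what is moved stays moved. The work goes in short steps, Python scripts to look and compute and a tool call to move; the robot and the scene stay as the last step left them, time stands still between calls to the robot, and variables do not carry over. Pictures are saved under pics/ and viewed, at most 10 in all, crops included, and the job is handed in when it is done.

Besides the shell and the picture viewer there is one more tool, called after "Call:" as name(argument=value, ...) on one line, values as JSON. move_arm: Moves the arm, as the interface text tells. Its arguments: {"type":"object","properties":{"motion":{"type":"string"},"squeeze":{"type":"number"}},"required":["motion"]}

```bash
mkdir -p pics; ls; python3 - <<'E'
from bench import robot, eyes, order, models
import cv2
for c in ("scene","side"):
    cv2.imwrite(f"pics/{c}0.png",eyes.get_image(c))
    for t in ("tester","fence","rib_end","teal_panel","violet_panel","weight","bottle"):
        r=models.search_frame(c,t); print(c,t,[([round(float(v),3) for v in d["xyz"]],round(d["conf"],2)) for d in r[:2]])
    k=eyes.get_calibration(c); print(k)
s=robot.get_state(); print(s["time"],s["tool_pos"],s["tool_rot"],s["force"])
E
```

```text
pics
scene tester [([0.736, 0.112, 0.081], 0.6), ([0.549, 0.151, 0.104], 0.15)]
scene fence [([0.738, 0.115, 0.085], 0.84)]
scene rib_end [([0.74, 0.116, 0.08], 0.93)]
scene teal_panel [([0.549, 0.15, 0.104], 0.72)]
scene violet_panel [([0.576, -0.049, 0.105], 0.85)]
scene weight [([0.448, 0.023, 0.105], 0.74)]
scene bottle [([0.525, 0.377, 0.072], 0.7)]
{'K': array([[425.78954535,   0.        , 255.25983332],
       [  0.        , 425.78954535, 193.56434004],
       [  0.        ,   0.        ,   1.        ]]), 'k1': -0.1437506938007253, 'rvec': array([ 1.34742478,  2.17505578, -0.92715136]), 'tvec': array([ 0.12806094, -0.32388082,  1.36117117])}
side tester [([0.644, -0.073, 0.078], 0.61)]
side fence [([0.649, -0.069, 0.08], 0.95)]
side rib_end [([0.646, -0.071, 0.079], 0.69)]
side teal_panel [([0.531, 0.119, 0.105], 0.6)]
side violet_panel [([0.56, -0.082, 0.102], 0.6)]
side weight [([0.435, 0.016, 0.101], 0.81)]
side bottle [([0.509, 0.366, 0.074], 0.77)]
{'K': array([[364.76644732,   0.        , 253.80851292],
       [  0.        , 364.76644732, 196.72307303],
       [  0.        ,   0.        ,   1.        ]]), 'k1': -0.002300092147539282, 'rvec': array([ 2.11856006, -0.14947415,  0.08766429]), 'tvec': array([-0.51536243,  0.16972139,  0.78724588])}
0.8 [0.19174981 0.59483814 0.40478268] [2.42959225e-05 1.55269763e-01 9.87872107e-01 2.26738742e-05] [-0.54689495  0.15185806  0.05288854]
```

View pics/scene0.png

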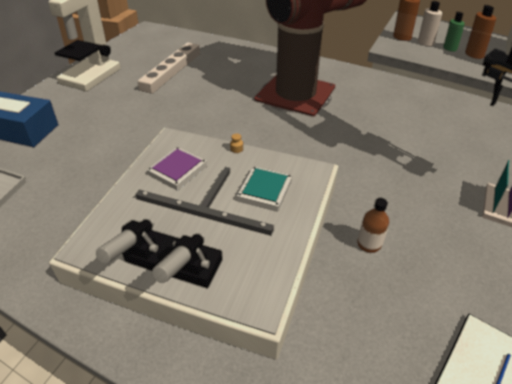

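View pics/side0.png

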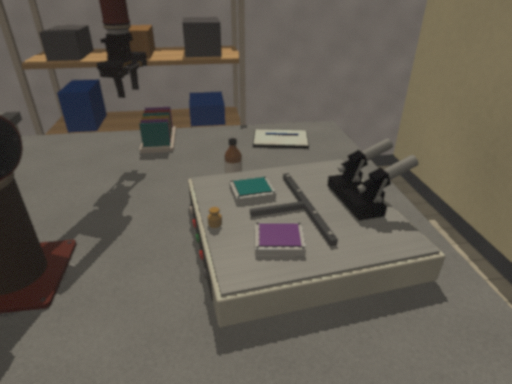

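The scene view shows the teal panel at about (265,187), which is the left (+y) side. The violet panel is at (178,167), the weight at (237,143), the fence runs from (136,195) to (271,228), and the rib end is near (227,171). The networks' fence and rib points disagree between cameras, so I'll look from above with the wrist camera.

Call:
move_arm(motion="-0.045 -0.04 -0.045 0 0 0 0.05; -0.09 -0.08 -0.045 0 0 0 0.05; -0.135 -0.12 -0.045 0 0 0 0.05; -0.18 -0.16 -0.045 0 0 0 0.05; -0.225 -0.2 -0.045 0 0 0 0.05; -0.27 -0.24 -0.045 0 0 0 0.05; -0.315 -0.28 -0.045 0 0 0 0.05; -0.36 -0.32 -0.045 0 0 0 0.05; -0.41 -0.36 -0.045 0 0 0 0.05; -0.45 -0.395 -0.045 0 0 0 0.05; -0.45 -0.395 -0.045 0 0 0 0.05; -0.45 -0.395 -0.045 0 0 0 0.05; -0.45 -0.395 -0.045 0 0 0 0.05")

```text
time: 2.42
tool_pos: [0.4983, 0.082, 0.4498]
tool_rot: [-0.0, 0.154, 0.988, 0.0]
force: [0.6, -0.3, -0.3]
opening: 0.572
grasp_force: 0.0
```

```bash
python3 - <<'E'
from bench import robot, eyes, order, models
import cv2
s=robot.get_state(); print(s["time"],s["tool_pos"],s["tool_rot"],s["force"])
print(eyes.get_calibration("wrist"))
i=eyes.get_image("wrist");cv2.imwrite("pics/w0_raw.png",i)
cv2.imwrite("pics/w0.png",cv2.resize(i,None,fx=1.5,fy=1.5,interpolation=cv2.INTER_CUBIC))
E
```

```text
2.425 [0.4983363  0.08198492 0.44979146] [-5.62919285e-05  1.54431645e-01  9.88003463e-01  1.42318244e-04] [ 0.60872324 -0.26849345 -0.30569842]
{'K': array([[272.2421693 ,   0.        , 258.08350173],
       [  0.        , 272.2421693 , 196.04143302],
       [  0.        ,   0.        ,   1.        ]]), 'k1': -0.04304179463295858, 'rvec': array([-2.36458809, -1.72561802, -0.22058332]), 'tvec': array([-0.22965307, -0.47654642,  0.31905762])}
```

View pics/w0.png

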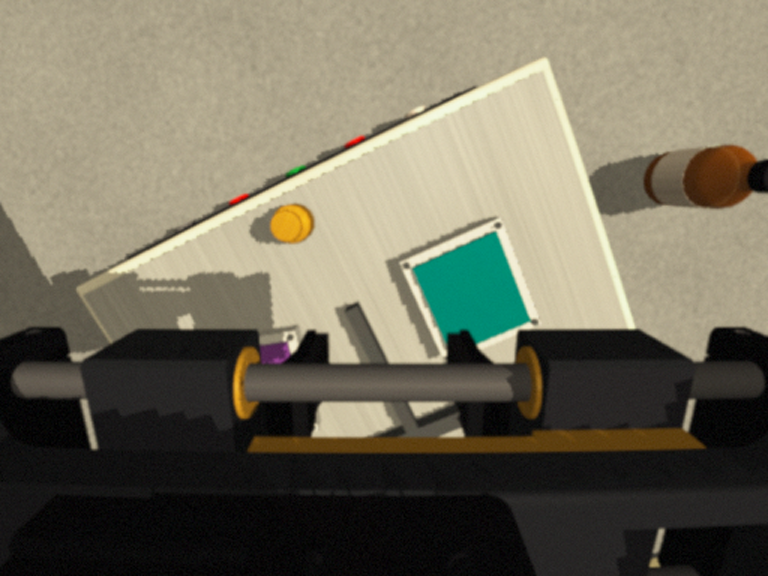

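The wrist view shows, in 1.5x pixels, the teal panel corners at about (406,265), (498,225) and (536,322). The rib end is at (345–358,306), the weight at (292,225), and the front bed corners at (79,290) and (546,60). Violet and most of the fence are hidden by the gripper.

```bash
cat >h.py <<'E'
import cv2, numpy as np
def bp(cal,px,z):
    px=np.asarray(px,float).reshape(-1,2); K=cal["K"]
    d=np.array([cal["k1"],0,0,0,0])
    n=cv2.undistortPoints(px.reshape(-1,1,2),K,d,criteria=None) if False else cv2.undistortPoints(px.reshape(-1,1,2),K,d)
    n=n.reshape(-1,2)
    R=cv2.Rodrigues(cal["rvec"])[0]; c=-R.T@cal["tvec"]
    r=np.c_[n,np.ones(len(n))]@R
    return c+r*((z-c[2])/r[:,2])[:,None]
def teal(im,cal,lo=(75,90,40),hi=(100,255,255),crop=None):
    m=cv2.inRange(cv2.cvtColor(im,cv2.COLOR_BGR2HSV),lo,hi)
    if crop: 
        k=np.zeros_like(m);k[crop[1]:crop[3],crop[0]:crop[2]]=1;m*=k
    m=cv2.morphologyEx(m,cv2.MORPH_OPEN,np.ones((3,3),np.uint8))
    cs=cv2.findContours(m,cv2.RETR_EXTERNAL,cv2.CHAIN_APPROX_NONE)[0]
    c=max(cs,key=cv2.contourArea).reshape(-1,2)
    P=bp(cal,c,0.102)[:,:2]
    (x,y),(w,h),a=cv2.minAreaRect((P*1000).astype(np.float32))
    return (x,y),(w,h),a
E
python3 - <<'E'
from bench import eyes
from h import *
np.set_printoptions(precision=4,suppress=True)
cal=eyes.get_calibration("wrist"); im=cv2.imread("pics/w0_raw.png")
print("wrist teal",teal(im,cal))
for c,cr in(("scene",(225,155,305,215)),("side",(220,170,280,205))):
    print(c,teal(cv2.imread(f"pics/{c}0.png"),eyes.get_calibration(c),crop=cr))
Z=lambda l:np.array(l)/1.5
c=bp(cal,Z([(546,60),(79,290),(633,327)]),.08);print("bed corners",c)
print("len",np.linalg.norm(c[0]-c[1]),"yaw", np.arctan2(*(-(c[0]-c[1])[:2]*[1,-1])), )
print("rib end top L,R",bp(cal,Z([(358,304),(345,309)]),.096))
print("rib left edge",bp(cal,Z([(358,304),(382,362)]),.096))
print("weight top",bp(cal,Z([(292,220)]),.12))
s=eyes.get_calibration("scene")
print("scene fence back top ends",bp(s,[(136,196),(271,229)],.096))
print("scene bed corners",bp(s,[(165,130),(340,165),(276,338),(62,265)],.08))
for n,r,f in (("scene",(115,120,310,250),4),):
    a=cv2.imread(f"pics/{n}0.png")[r[1]:r[3],r[0]:r[2]]
    cv2.imwrite("pics/crop.png",cv2.resize(a,None,fx=f,fy=f,interpolation=cv2.INTER_CUBIC))
E
```

```text
wrist teal ((535.3807373046875, 143.2631072998047), (83.28490447998047, 73.03834533691406), 6.783239841461182)
scene ((537.7373046875, 145.35960388183594), (81.67764282226562, 70.60047149658203), 6.9247612953186035)
side ((535.4283447265625, 139.26356506347656), (78.13428497314453, 68.84445190429688), 6.6709885597229)
bed corners [[ 0.3768  0.2511  0.08  ]
 [ 0.4308 -0.1893  0.08  ]
 [ 0.6176  0.2802  0.08  ]]
len 0.4436116645703853 yaw 0.12188567622978944
rib end top L,R [[0.516  0.05   0.096 ]
 [0.5169 0.0381 0.096 ]]
rib left edge [[0.516  0.05   0.096 ]
 [0.5729 0.0531 0.096 ]]
weight top [[0.433  0.0277 0.12  ]]
scene fence back top ends [[ 0.685  -0.0809  0.096 ]
 [ 0.6417  0.2083  0.096 ]]
scene bed corners [[ 0.4452 -0.1793  0.08  ]
 [ 0.3795  0.263   0.08  ]
 [ 0.8356  0.3077  0.08  ]
 [ 0.8861 -0.1061  0.08  ]]
```

View pics/crop.png

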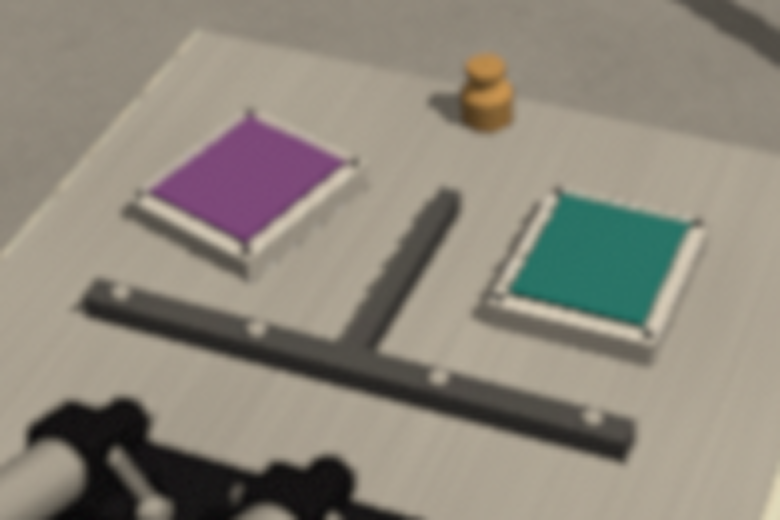

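All three cameras agree on the panel, at (0.536, 0.143) with yaw about 0.12. The tester origin comes out at about (0.645, 0.060) with yaw about 0.125, consistent across the front edge, rib end and fence. The panel is therefore at about (-98, +96) mm in the tester frame, so it needs about 45 mm toward the rib and about 48 mm toward the fence. I'll turn the tool and go to the panel's left side.

Call:
move_arm(motion="0.008 0.05 0 0 0 0.18 0.05; 0.016 0.1 0 0 0 0.36 0.05; 0.016 0.141 0 0 0 0.54 0.05; 0.016 0.141 0 0 0 0.72 0.05; 0.016 0.141 0.03 0 0 0.9 0.05; 0.016 0.141 0.08 0 0 1.07 0.05; 0.016 0.141 0.12 0 0 1.134 0.05; 0.016 0.141 0.15 0 0 1.134 0.05; 0.016 0.141 0.15 0 0 1.134 0.05; 0.016 0.141 0.15 0 0 1.134 0.05")

```text
time: 3.72
tool_pos: [0.5271, 0.2208, 0.3013]
tool_rot: [0.001, 0.661, 0.75, 0.001]
force: [1.0, 0.6, -0.2]
opening: 0.576
grasp_force: 0.0
```

```bash
python3 - <<'E'
from bench import robot, eyes
from h import *
np.set_printoptions(precision=4,suppress=True)
s=robot.get_state(); print(s["time"],s["tool_pos"],s["tool_rot"],s["force"],s["q"])
cal=eyes.get_calibration("wrist");im=eyes.get_image("wrist");cv2.imwrite("pics/w1_raw.png",im)
cv2.imwrite("pics/w1.png",cv2.resize(im,None,fx=1.5,fy=1.5))
np.save("w1.npy",np.r_[cal["rvec"],cal["tvec"]])
try: print(teal(im,cal))
except Exception as e: print(e)
E
```

```text
3.725 [0.5271 0.2208 0.3013] [0.0006 0.6611 0.7503 0.0009] [ 1.0374  0.571  -0.2363] [0.2586 0.1893 1.7651 0.     1.1852 0.1324]
((533.0265502929688, 176.7216796875), (74.1370849609375, 12.720398902893066), 7.157499313354492)
```

View pics/w1.png

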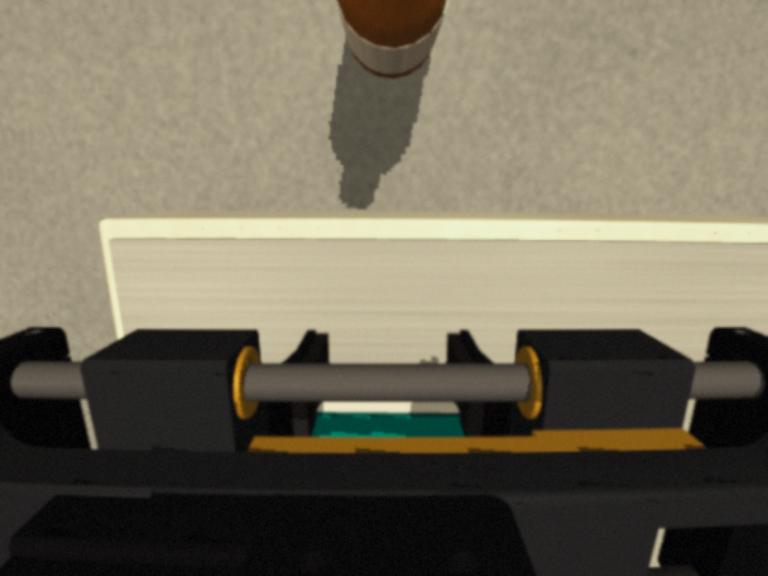

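The bed's left edge is level in this view (y from 236 to 242), so the tool is square to the tester within about 0.5°. The fingers are clear of the panel's near rim at y≈405. Next I'll descend and push toward the rib.

Call:
move_arm(motion="0 0 0.015 0 0 0 0.05; 0 0 0.028 0 0 0 0.05; 0 0 0.033 0 0 0 0.05; 0 0 0.033 0 0 0 0.05; -0.006 0 0.033 0 0 0 0.05; -0.012 0 0.033 0 0 0 0.05; -0.016 0 0.033 0 0 0 0.05; -0.02 0 0.033 0 0 0 0.05; -0.024 0 0.033 0 0 0 0.05; -0.028 0 0.033 0 0 0 0.05; -0.032 0 0.033 0 0 0 0.05; -0.036 0 0.033 0 0 0 0.05; -0.04 0 0.033 0 0 0 0.05; -0.044 0 0.033 0 0 0 0.05; -0.048 0 0.033 0 0 0 0.05; -0.052 0 0.033 0 0 0 0.05; -0.055 0 0.033 0 0 0 0.05; -0.058 0 0.033 0 0 0 0.05; -0.06 0 0.033 0 0 0 0.05; -0.06 0 0.033 0 0 0 0.05")

```text
time: 6.28
tool_pos: [0.5344, 0.1601, 0.2666]
tool_rot: [0.0, 0.662, 0.75, -0.0]
force: [1.3, 1.2, 0.6]
opening: 0.574
grasp_force: 0.4
```

Call:
move_arm(motion="-0.002 0 0 0 0 0 0.05; -0.004 0 0 0 0 0 0.05; -0.004 0 0 0 0 0 0.05")

```text
time: 6.65
tool_pos: [0.5348, 0.1562, 0.2666]
tool_rot: [0.0, 0.662, 0.75, -0.0]
force: [-0.5, 0.4, 0.8]
opening: 0.569
grasp_force: 0.4
```

Call:
move_arm(motion="-0.002 0 0 0 0 0 0.05; -0.004 0 0 0 0 0 0.05; -0.004 0 0 0 0 0 0.05")

```text
time: 7.02
tool_pos: [0.5353, 0.1525, 0.2666]
tool_rot: [-0.0, 0.662, 0.75, 0.0]
force: [-0.6, 2.5, -0.6]
opening: 0.573
grasp_force: 1.4
```

```bash
python3 - <<'E'
from bench import robot, eyes
from h import *
s=robot.get_state(); print(s["force"])
im=eyes.get_image("scene")
print(teal(im,eyes.get_calibration("scene"),crop=(200,150,305,225)))
cv2.imwrite("pics/s2.png",cv2.resize(im[120:250,115:310],None,fx=4,fy=4,interpolation=cv2.INTER_CUBIC))
E
```

```text
[-0.56726358  2.48948888 -0.56106458]
((559.761474609375, 83.21475219726562), (100.62867736816406, 54.763607025146484), 46.2234992980957)
```

View pics/s2.png

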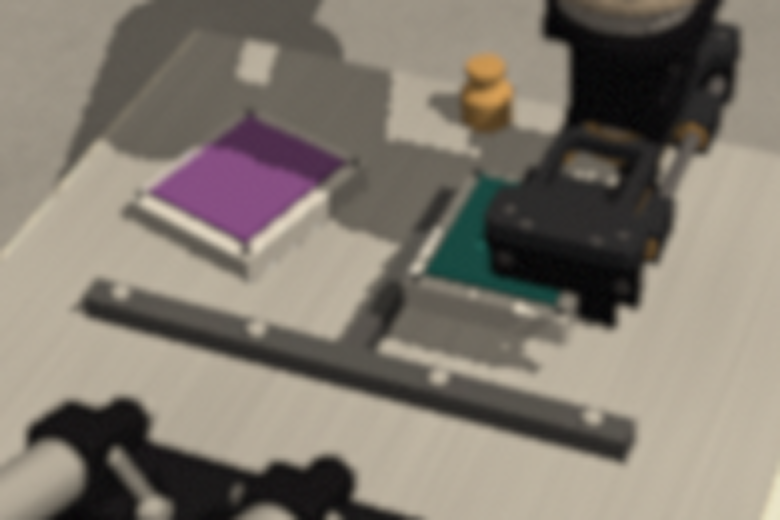

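The panel now lies alongside the rib, its near edge running from (415,275) to (475,180). I'll push a little further until the force rises.

Call:
move_arm(motion="-0.001 0 0 0 0 0 0.05; -0.002 0 0 0 0 0 0.05; -0.002 0 0 0 0 0 0.05")

```text
time: 7.45
tool_pos: [0.5354, 0.1518, 0.2667]
tool_rot: [-0.001, 0.662, 0.75, 0.001]
force: [-0.9, 10.2, -1.8]
opening: 0.579
grasp_force: 4.9
```

Call:
move_arm(motion="-0.001 0 0 0 0 0 0.05; -0.002 0 0 0 0 0 0.05; -0.002 0 0 0 0 0 0.05")

```text
time: 7.82
tool_pos: [0.5355, 0.1512, 0.2668]
tool_rot: [-0.002, 0.662, 0.75, 0.002]
force: [-0.4, 16.6, -0.4]
opening: 0.575
grasp_force: 8.4
```

The panel is against the rib (16 N). Next I'll back off, rise, turn 90° and come to its front side.

Call:
move_arm(motion="0.01 0 0 0 0 0 0.05; 0.025 0 0 0 0 0 0.05; 0.025 0 -0.04 0 0 0 0.04; 0.025 0 -0.09 0 0 0 0.04; 0 -0.02 -0.1 0 0 0.18 0.04; -0.02 -0.05 -0.1 0 0 0.36 0.04; -0.044 -0.083 -0.1 0 0 0.54 0.04; -0.044 -0.083 -0.1 0 0 0.72 0.04; -0.044 -0.083 -0.1 0 0 0.9 0.04; -0.044 -0.083 -0.1 0 0 1.08 0.04; -0.044 -0.083 -0.1 0 0 1.26 0.04; -0.044 -0.083 -0.1 0 0 1.44 0.04; -0.044 -0.083 -0.1 0 0 1.571 0.04; -0.044 -0.083 -0.08 0 0 1.571 0.04; -0.044 -0.083 -0.07 0 0 1.571 0.04; -0.044 -0.083 -0.07 0 0 1.571 0.04")

```text
time: 9.82
tool_pos: [0.4586, 0.0946, 0.3359]
tool_rot: [0.0, 0.998, 0.062, -0.001]
force: [0.8, 0.2, 0.7]
opening: 0.457
grasp_force: 0.0
```

```bash
python3 - <<'E'
from bench import robot, eyes
from h import *
np.set_printoptions(precision=4,suppress=True)
s=robot.get_state(); print(s["time"],s["tool_pos"],s["tool_rot"],s["force"],s["q"])
im=eyes.get_image("scene")
print(teal(im,eyes.get_calibration("scene"),crop=(200,150,305,225)))
cal=eyes.get_calibration("wrist");im=eyes.get_image("wrist");cv2.imwrite("pics/w3_raw.png",im)
cv2.imwrite("pics/w3.png",cv2.resize(im,None,fx=1.5,fy=1.5))
print(teal(im,cal))
E
```

```text
9.825 [0.4586 0.0946 0.3359] [ 0.0001  0.998   0.0625 -0.0011] [0.8498 0.1534 0.7481] [ 0.0349 -0.0984  1.9938 -0.0003  1.2483  1.4807]
((543.6825561523438, 98.28642272949219), (80.7553482055664, 70.81311798095703), 6.753953456878662)
((542.306884765625, 96.46308898925781), (82.88409423828125, 73.36775207519531), 6.98477840423584)
```

View pics/w3.png

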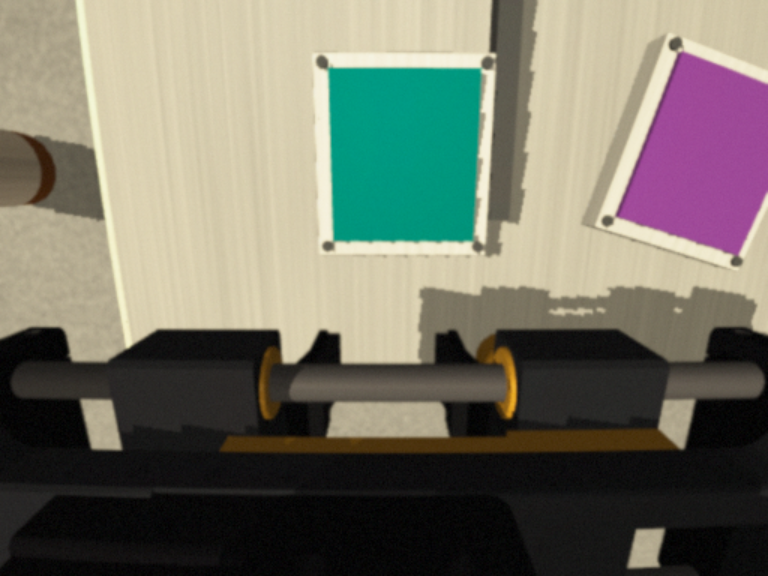

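The panel sits square against the rib: its centre is (0.542, 0.097) and its yaw 7.0°. The violet panel is untouched. The fingers are clear of the panel front at y≈255, with the weight just behind the right finger at (487,350), so I'll descend here and push to +x.

Call:
move_arm(motion="0 0 0.03 0 0 0 0.04; 0.004 0 0.06 0 0 0 0.04; 0.006 0 0.069 0 0 0 0.04; 0.01 0 0.069 0 0 0 0.04; 0.014 0 0.069 0 0 0 0.04; 0.018 0 0.069 0 0 0 0.04; 0.022 0 0.069 0 0 0 0.04; 0.026 0 0.069 0 0 0 0.04; 0.03 0 0.069 0 0 0 0.04; 0.034 0 0.069 0 0 0 0.04; 0.038 0 0.069 0 0 0 0.04; 0.042 0 0.069 0 0 0 0.04; 0.046 0 0.069 0 0 0 0.04; 0.05 0 0.069 0 0 0 0.04; 0.053 0 0.069 0 0 0 0.04; 0.056 0 0.069 0 0 0 0.04; 0.059 0 0.069 0 0 0 0.04; 0.062 0 0.069 0 0 0 0.04; 0.064 0 0.069 0 0 0 0.04; 0.064 0 0.069 0 0 0 0.04")

```text
time: 12.42
tool_pos: [0.5228, 0.1025, 0.2678]
tool_rot: [-0.0, 0.998, 0.062, 0.0]
force: [-0.8, -0.5, -0.5]
opening: 0.461
grasp_force: 0.1
```

Call:
move_arm(motion="0.002 0 0 0 0 0 0.04; 0.004 0 0 0 0 0 0.04; 0.004 0 0 0 0 0 0.04")

```text
time: 12.8
tool_pos: [0.5267, 0.103, 0.2678]
tool_rot: [-0.0, 0.998, 0.062, 0.0]
force: [-0.6, 0.5, -0.0]
opening: 0.46
grasp_force: 0.3
```

Call:
move_arm(motion="0.002 0 0 0 0 0 0.04; 0.003 0 0 0 0 0 0.04; 0.003 0 0 0 0 0 0.04")

```text
time: 13.18
tool_pos: [0.5296, 0.1033, 0.2678]
tool_rot: [0.0, 0.998, 0.062, 0.0]
force: [-1.2, -0.1, 0.5]
opening: 0.458
grasp_force: 0.7
```

Call:
move_arm(motion="0.001 0 0 0 0 0 0.04; 0.002 0 0 0 0 0 0.04; 0.002 0 0 0 0 0 0.04")

```text
time: 13.55
tool_pos: [0.5305, 0.1035, 0.2675]
tool_rot: [0.0, 0.998, 0.062, -0.002]
force: [-7.6, -0.9, 5.8]
opening: 0.457
grasp_force: 4.2
```

Call:
move_arm(motion="0.001 0 0 0 0 0 0.04; 0.002 0 0 0 0 0 0.04; 0.002 0 0 0 0 0 0.04")

```text
time: 13.92
tool_pos: [0.5314, 0.1037, 0.2673]
tool_rot: [0.0, 0.998, 0.062, -0.004]
force: [-14.8, -2.1, 12.0]
opening: 0.46
grasp_force: 7.7
```

The panel has reached the fence (about 15 N, at the expected spot). Now I'll back off, rise, and check the fit.

Call:
move_arm(motion="-0.006 0 0 0 0 0 0.04; -0.02 0 0 0 0 0 0.04; -0.024 0 0 0 0 0 0.04; -0.024 0 -0.04 0 0 0 0.04; -0.01 0 -0.09 0 0 0 0.04; 0 0 -0.1 0 0 0 0.04; 0 0 -0.1 0 0 0 0.04; 0 0 -0.1 0 0 0 0.04")

```text
time: 14.92
tool_pos: [0.5326, 0.1038, 0.3657]
tool_rot: [-0.0, 0.998, 0.062, -0.002]
force: [-0.1, 0.2, -0.7]
opening: 0.463
grasp_force: 0.0
```

```bash
python3 - <<'E'
from bench import robot, eyes
from h import *
np.set_printoptions(precision=4,suppress=True)
s=robot.get_state(); print(s["time"],s["tool_pos"],s["tool_rot"],s["force"])
im=eyes.get_image("scene")
print(teal(im,eyes.get_calibration("scene"),crop=(190,150,305,225)))
cal=eyes.get_calibration("wrist");im=eyes.get_image("wrist");cv2.imwrite("pics/w4_raw.png",im)
cv2.imwrite("pics/w4.png",cv2.resize(im,None,fx=1.5,fy=1.5,interpolation=cv2.INTER_CUBIC))
print(teal(im,cal))
E
```

```text
14.925 [0.5326 0.1038 0.3657] [-0.      0.9981  0.0623 -0.0017] [-0.0705  0.1822 -0.6695]
((592.296875, 104.48834991455078), (81.24925994873047, 70.87895965576172), 7.326602458953857)
((591.389404296875, 102.77960968017578), (82.12687683105469, 73.2570571899414), 7.130496501922607)
```

View pics/w4.png

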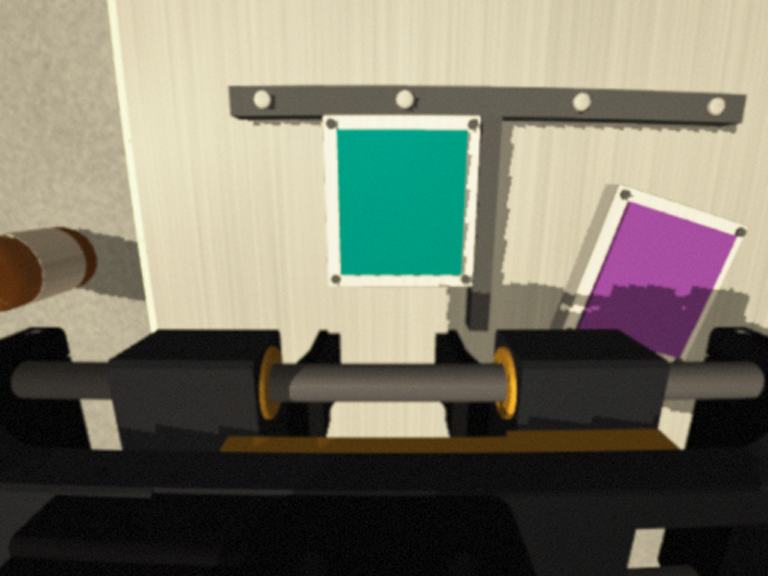

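The panel is parallel to both bars. Its top edge meets the fence at y≈117, and its right edge lies along the rib at x≈475–480. As insurance I'll give one light re-push toward the rib.

Call:
move_arm(motion="0.02 -0.03 0 0 0 -0.18 0.04; 0.058 -0.071 0 0 0 -0.36 0.04; 0.058 -0.071 0 0 0 -0.54 0.04; 0.058 -0.071 0 0 0 -0.72 0.04; 0.058 -0.071 0 0 0 -0.9 0.04; 0.058 -0.071 0 0 0 -1.08 0.04; 0.058 -0.071 0 0 0 -1.26 0.04; 0.058 -0.071 0 0 0 -1.44 0.04; 0.058 -0.071 0 0 0 -1.571 0.04; 0.058 -0.071 0.03 0 0 -1.571 0.04; 0.058 -0.071 0.07 0 0 -1.571 0.04; 0.058 -0.071 0.095 0 0 -1.571 0.04; 0.058 -0.071 0.098 0 0 -1.571 0.04; 0.058 -0.071 0.098 0 0 -1.571 0.04")

```text
time: 16.77
tool_pos: [0.5821, 0.1815, 0.2698]
tool_rot: [-0.0, 0.662, 0.75, -0.0]
force: [-0.5, -0.1, -0.2]
opening: 0.463
grasp_force: 0.0
```

Call:
move_arm(motion="-0.005 0 0 0 0 0 0.04; -0.01 0 0 0 0 0 0.04; -0.014 0 0 0 0 0 0.04; -0.018 0 0 0 0 0 0.04; -0.021 0 0 0 0 0 0.04; -0.023 0 0 0 0 0 0.04; -0.024 0 0 0 0 0 0.04; -0.024 0 0 0 0 0 0.04")

```text
time: 17.77
tool_pos: [0.585, 0.1584, 0.2697]
tool_rot: [-0.0, 0.662, 0.75, 0.0]
force: [-0.1, 5.8, -1.3]
opening: 0.456
grasp_force: 2.5
```

Call:
move_arm(motion="-0.001 0 0 0 0 0 0.04; -0.002 0 0 0 0 0 0.04; -0.002 0 0 0 0 0 0.04")

```text
time: 18.15
tool_pos: [0.5851, 0.1577, 0.2698]
tool_rot: [-0.001, 0.662, 0.75, 0.002]
force: [-0.5, 11.3, -0.9]
opening: 0.461
grasp_force: 5.7
```

Call:
move_arm(motion="0.006 0 0 0 0 0 0.04; 0.025 0 0 0 0 0 0.04; 0.025 0 -0.05 0 0 0 0.04; 0.025 0 -0.1 0 0 0 0.04; 0.02 -0.03 -0.15 0 0 0.18 0.04; 0 -0.06 -0.15 0 0 0.36 0.04; -0.03 -0.08 -0.15 0 0 0.54 0.04; -0.05 -0.1 -0.15 0 0 0.72 0.04; -0.05 -0.1 -0.15 0 0 0.9 0.04; -0.05 -0.1 -0.15 0 0 1.08 0.04; -0.05 -0.1 -0.15 0 0 1.26 0.04; -0.05 -0.1 -0.15 0 0 1.44 0.04; -0.05 -0.1 -0.15 0 0 1.571 0.04; -0.05 -0.1 -0.15 0 0 1.571 0.04; -0.05 -0.1 -0.15 0 0 1.571 0.04")

```text
time: 20.02
tool_pos: [0.4923, 0.0939, 0.4198]
tool_rot: [0.0, 0.998, 0.064, 0.0]
force: [-0.1, 0.2, -0.3]
opening: 0.459
grasp_force: 0.0
```

```bash
python3 - <<'E'
from bench import robot, eyes, models
from h import *
np.set_printoptions(precision=4,suppress=True)
s=robot.get_state(); print(s["time"],s["tool_pos"],s["tool_rot"],s["force"])
im=eyes.get_image("scene")
print(teal(im,eyes.get_calibration("scene"),crop=(190,150,305,225)))
for t in ("weight","bottle","violet_panel"): print(t,[d["xyz"] for d in models.search_frame("scene",t)[:1]])
cal=eyes.get_calibration("wrist");im=eyes.get_image("wrist")
print(teal(im,cal))
cv2.imwrite("pics/w5.png",cv2.resize(im[40:240,150:350],None,fx=3,fy=3,interpolation=cv2.INTER_CUBIC))
E
```

```text
20.025 [0.4923 0.0939 0.4198] [0.0001 0.998  0.0638 0.    ] [-0.1066  0.1509 -0.2516]
((592.592041015625, 103.98484802246094), (81.82950592041016, 69.95745086669922), 7.483493328094482)
weight [[0.4483, 0.0237, 0.1067]]
bottle [[0.5248, 0.3783, 0.0738]]
violet_panel [[0.5747, -0.0493, 0.1052]]
((591.2481689453125, 102.18057250976562), (82.26386260986328, 73.0107650756836), 6.842097282409668)
```

View pics/w5.png

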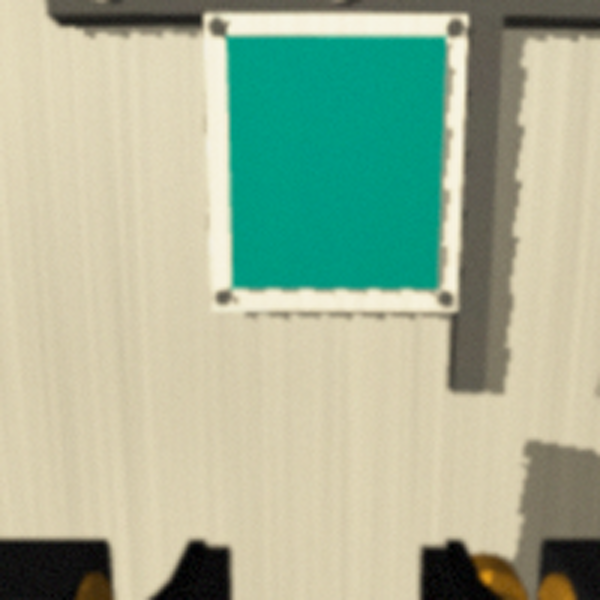

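The panel is tight in the corner, with no gap to fence or rib, and the other things are where they were. I'll take the arm well clear and hand in.

Call:
move_arm(motion="-0.02 0.04 -0.04 0 0 0 0.04; -0.03 0.09 -0.07 0 0 0 0.04; -0.03 0.15 -0.07 0 0 0 0.04; -0.03 0.2 -0.07 0 0 0 0.04; -0.03 0.25 -0.07 0 0 0 0.04; -0.03 0.3 -0.07 0 0 0 0.04; -0.03 0.35 -0.07 0 0 0 0.04; -0.03 0.4 -0.07 0 0 0 0.04; -0.03 0.4 -0.07 0 0 0 0.04; -0.03 0.4 -0.07 0 0 0 0.04")

```text
time: 21.52
tool_pos: [0.5123, -0.3069, 0.4894]
tool_rot: [-0.0, 0.998, 0.062, -0.0]
force: [-0.4, 0.6, -0.5]
opening: 0.456
grasp_force: 0.0
```

```bash
python3 -c "
from bench import robot,order
print(robot.get_state()['tool_pos']);print(order.sign_off())"
```

```text
[ 0.51231205 -0.3068975   0.48936734]
the job is handed in; nothing more can be done
None
```

The teal panel was pushed square and snug into the left corner against the rib and the fence, the violet panel, weight and bottle stayed where they were, the arm is clear, and the job was handed in at about 21.5 s of the 69 s allowed.

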